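# Seat a probe thermometer in the dry-block checker

### The arm

A 6-joint arm with a two-finger parallel gripper is mounted at the origin on a cart in front of the work surface, level with it; the furniture and walls round the work are solid. World frame = base frame: x ahead of the robot, y to its left, z up, the work surface at z = 0. Lengths are in m, angles in rad, forces in N, time in s.
With the tool pointing down it reaches from about 0.275 to 0.975 m from the base axis. Payload 8.4 kg.
Tool frame: the origin (TCP) lies between the finger pads; the fingertips stand 17 mm ahead of it and the grasp point (between the pads) lies 2 mm behind it; z points along the fingers, y is the line along which they close (so a half turn about z gives the same grasp; the last joint's range is limited). The gripper opens to 92 mm and grips with 3 to 60 N. Pads are 20 mm wide; open, the fingers measure 128 mm over their backs; the gripper's body (75 mm by 189 mm) begins 69 mm behind the grasp point.
Start: joints at [1.329, 0.353, 1.633, -0, 1.155, -0.002], TCP at [0.148, 0.607, 0.232] pointing down, gripper open.
Joint ranges: [-2.63, 2.63], [-0.92, 2.1], [0.06, 2.66], [-1.3, 4.44], [0, 2.69], [-3.02, 3.02]. Speed limits (rad/s): [2.22, 2.22, 2.79, 3.14, 3.14, 3.14].

### API

Orientations are given as a rotation vector (axis times angle).
In Python, from station import bot, vision gives the robot as it stands.
- The arm moves only by the shell command python3 -m handwheel 'ROWS'. ROWS is JSON, a list of rows, each an object of numbers: "hand": the closure, from 0 (fully open) to 1 (shut); "x", "y", "z": the shift along the tool's x, y, z in m; "ax", "ay", "az": the turn, a rotation vector about the tool's x, y, z in rad. In form: [{"hand": .., "x": .., "y": .., "z": .., "ax": .., "ay": .., "az": ..}, ...]. A call has 1 to 12 rows; each row shifts and turns the commanded pose from where the row before left it, along the tool's axes as they then stand; what a row does not reach is not made up. A row lasts 1/12 s, in which the tool goes at most 41.7 mm and 7.16 degrees, less where a joint would pass 70% of its speed; a pose out of reach is approached as far as the arm can. A call is refused whole if a number of a shift passes 0.0417 or a number of a turn 0.125, either way. A call with a gripper value outside its range is refused whole. The fingers move at their own pace and stop on an object; the grip force is fixed at half the most. Time passes only in rows, so rows that do not move let the fingers close. It gives the time, the measured TCP pose, the force, the opening and the grip force at its end, in the units of the state.
- bot.sense(): the state, without advancing time (a new reading comes with each control period).
- vision.grab_frame(name): name is "side" or "top"; returns the picture (480x640x3 uint8, blue, green, red); there is no depth.
- vision.get_calibration(name): a dict with "fovy" (degrees; the focal length in pixels is half the picture's height over the tangent of half this angle, whatever the lens; pixels are square), "cx", "cy" (the principal point, pixels), "R" (3x3) and "t" (3): a world point X has camera coordinates R X + t. Camera axes: x right, y down, z forward; pixel columns grow to the right and rows downward; lengths in m; the calibration is good to about 2 mm. A picture is of the moment at which its call begins. get_calibration takes no time and is no camera call.
- bot.sign_off(): hands the job in; it is judged then, once.
The state is a dict: "time_s": time; "joint_pos": joint angles; "qd": joint speeds; "effort": joint torques, N m; "position": TCP position; "orientation": TCP orientation; "force": force on the tool from outside, world axes, zero at the start; "ft_torque": the same for the moment, N m; "finger_gap": finger opening in m; "grasp_force": force on a finger pad.
Only numpy, scipy, OpenCV 4.12 (cv2) and the standard library are available. Lean on these libraries where they do the work, as an engineer would, in place of code of your own. Each camera call takes 0.05 s, during which the arm holds its last target. There are 200 camera calls.

### The job

Time for the thermometer check: take the probe thermometer out of its stand and stand it in the middle well of the dry-block checker. Seat its blue depth stop flat on the block's face and push the stem on down through the stop, gently, until you feel the tip bottom out in the well; keep it lightly pressed there for a good second, then let go and leave it standing upright with its tip on the bottom and the stop closing the well. Leave the other things alone.

Things in the scene. Friction and masses are not known exactly. Their poses are not given: they have to be found in the camera images.
- probe: Probe thermometer, 144 mm long, 0.13 kg, upright in its stand at the start. Origin at the stem's tip, z up to the handle. Round-tipped steel stem 6 mm thick; blue finger guard 32 x 38 mm, z = 90 to 95 mm; white handle above it, 22 mm (x) by 26 mm (y), to z = 144 mm, display on its -x side. Holding it down with 8 to 15 N is right; more than 25 N bends the stem.
- probe_grip (a point): Point on the probe's axis inside the handle, 122 mm above the tip, 22 mm below the handle's top: grasp here from above, on a pair of facing sides of the handle.
- probe_tip (a point): The tip of the probe's stem (same point as the probe's origin).
- depth_stop (a joint): Blue depth stop sliding on the stem: a disc 40 mm wide, 10 mm high with its hub. Value in m, 0 at the start, grows as the stop moves up the stem to the handle (at most 0.040); its underside is 34 mm + value above the tip. It rubs on the stem with about 4 N and stays where it is put; at the start the probe hangs by it on the stand.
- stop_face (a point): Centre of the underside of the blue depth stop; rests on the stand's top at the start.
- probe_stand: Fixed stainless steel stand, a bridge 70 mm (x) by 140 mm (y), top 58 mm high. Origin at the centre of its underside. Two 12 mm holes in its top: at y = -26 mm (here the probe hangs by its stop, 34 mm of stem below the top) and at y = +26 mm (empty).
- dry_block: Fixed dry-block thermometer checker, 118 mm (x) by 120 mm (y): grey plastic in front and behind, aluminium between, on top a steel face plate 56 by 104 mm, 110 mm above the worktop; the control head on its -x side is 80 mm high. Origin on the underside, straight below the middle well; z up.
- well_mouth (a point): Centre of the middle well, level with the face plate: a 16 mm counterbore 4 mm deep, then an 8.5 mm bore straight down. The bore is blind; it ends on a steel spacer whose height differs from time to time, so the hard bottom lies anywhere from 46 to 64 mm below the face, out of sight.
- well_base: Plug that closes the bore underneath and carries the spacer on which the probe's tip must come to stand. Origin 104 mm below the face (not the bottom that the tip meets).
- olive_tub: Olive tub with white lid, 79 mm across, 57 mm high, loose. Bystander. Origin at the centre of its underside.
- timer: White kitchen timer, 70 by 70 by 20 mm, loose. Bystander. Origin at the centre of its underside.
- sample_pot: Small pot with foil lid, 72 mm across, 72 mm high, loose. Bystander. Origin at the centre of its underside.
Things that resemble listed ones, but are neither listed nor needed, are in the scene too. Of the things that look like the probe, the middle-sized one is meant.

How it is judged:
By the outcome, as a careful person would: the job done as asked, in the order asked, and still so for the second after the job is handed in, with the robot touching nothing.
It also fails if it takes over 56 s, if anything falls off the work surface, if the arm or the gripper's body presses on something with over 40 N, if the wrist force passes 120 N, or if a joint passes its speed limit or range.

## Working session

There is one attempt and no reset: what is moved stays moved. The work goes in short steps, Python scripts to look and compute and a shell command to move; the robot and the scene stay as the last step left them, time stands still between calls to the robot, and variables do not carry over. Pictures are saved under pics/ and viewed, at most 10 in all, crops included, and the job is handed in when it is done.

```bash
mkdir -p pics; ls; python3 - <<'E'
from station import bot, vision
import cv2
for n in("side","top"):
    cv2.imwrite(f"pics/{n}0.png",vision.grab_frame(n)); print(n,vision.get_calibration(n))
s=bot.sense();print(s)
E
```

```text
pics
side {'fovy': 51.30831424677676, 'cx': 321.6582507521385, 'cy': 231.25159476948886, 'R': array([[ 0.99617017, -0.08721123,  0.00626128],
       [-0.04548995, -0.57809964, -0.81469716],
       [ 0.07467038,  0.81129218, -0.57985285]]), 't': array([-0.45883759,  0.08958341,  1.30969012])}
top {'fovy': 47.83109511141684, 'cx': 315.8922929844559, 'cy': 239.03632856213662, 'R': array([[ 0.01960156, -0.99976876,  0.00884308],
       [-0.99059093, -0.02061831, -0.13529413],
       [ 0.13544518, -0.0061079 , -0.99076602]]), 't': array([-0.04497886,  0.48250838,  1.6310669 ])}
{'time_s': 0.1, 'joint_pos': array([ 1.32858898e+00,  3.53562765e-01,  1.63401706e+00, -1.09490147e-05,
        1.15516095e+00, -2.41921850e-03]), 'qd': array([ 0.00034488, -0.00041534, -0.00204712, -0.00025686, -0.00029612,
       -0.00133499]), 'effort': array([-1.11263871e-03, -5.94903302e+01, -3.34932590e+01,  6.97488128e-02,
        1.83026050e-02,  2.13189296e-06]), 'position': array([0.14835763, 0.60673809, 0.23096708]), 'orientation': array([-3.75734042e-01, -3.11891126e+00,  1.79184006e-03]), 'force': array([ 0.08501723,  0.33585543, -0.65069693]), 'ft_torque': array([ 0.02989513, -0.00736686, -0.00763421]), 'grasp_force': 0.0, 'finger_gap': 0.09192218249714353}
```

View pics/side0.png

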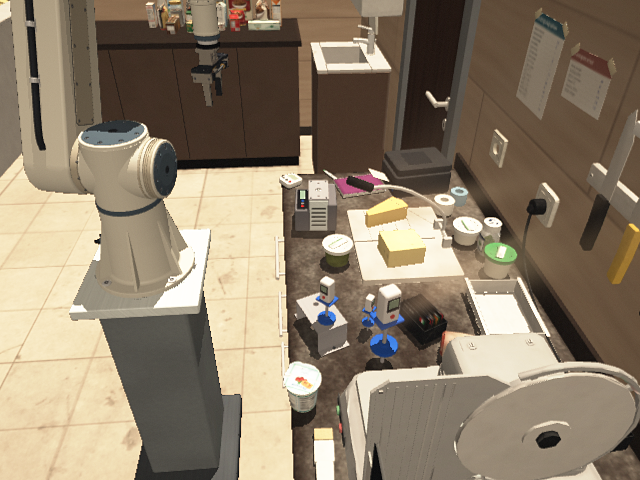

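View pics/top0.png

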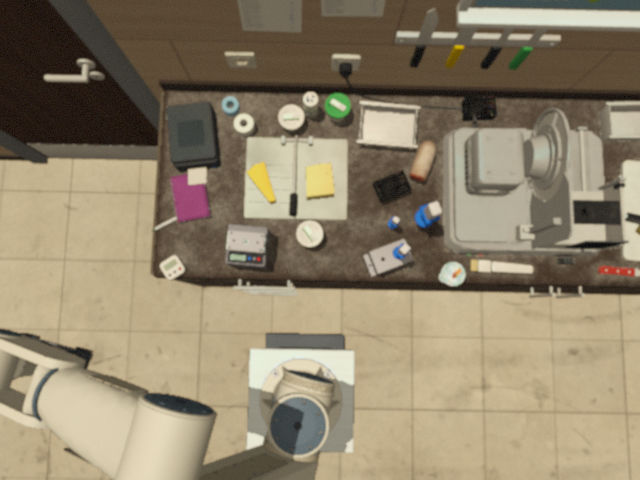

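Candidates for the probe: the one in the stand (side 327,300; top 402,251), a small one (side 369,308; top 394,222) and a large one (side 386,320; top 428,215). The one in the stand is the middle-sized one. I'll check it with a close crop.

```bash
cat > h.py <<'E'
import numpy as np, cv2
from station import bot, vision
def cal(n):
    c=vision.get_calibration(n); return c,240/np.tan(np.radians(c["fovy"]/2)),np.array(c["R"]),np.array(c["t"])
def ray(n,u,v):
    c,f,R,t=cal(n); return -R.T@t, R.T@np.array([(u-c["cx"])/f,(v-c["cy"])/f,1])
def onz(n,u,v,z):
    o,d=ray(n,u,v); return o+d*(z-o[2])/d[2]
def pix(n,X):
    c,f,R,t=cal(n); p=R@np.array(X)+t; return p[0]/p[2]*f+c["cx"],p[1]/p[2]*f+c["cy"]
def two(a,b):
    (o1,d1),(o2,d2)=ray("side",*a),ray("top",*b)
    s=np.linalg.lstsq(np.c_[d1,-d2],o2-o1,rcond=None)[0]; p,q=o1+s[0]*d1,o2+s[1]*d2
    return (p+q)/2,np.linalg.norm(p-q)
E
python3 - <<'E'
from h import *
s=cv2.imread("pics/side0.png");t=cv2.imread("pics/top0.png")
def crop(i,x,y,w,h,k): return cv2.resize(i[y:y+h,x:x+w],None,fx=k,fy=k,interpolation=cv2.INTER_CUBIC)
A=crop(s,285,265,130,100,3);B=crop(t,355,195,100,100,3);C=crop(s,285,170,130,100,3);D=crop(t,200,200,100,100,3)
cv2.imwrite("pics/crop1.png",np.vstack([np.hstack([A,B]),np.hstack([C,D])]))
for n,i,r in(("side",s,(285,265,415,365)),("top",t,(355,195,455,295))):
    hsv=cv2.cvtColor(i,cv2.COLOR_BGR2HSV);m=cv2.inRange(hsv,(100,150,60),(125,255,255))
    k,_,st,ce=cv2.connectedComponentsWithStats(m)
    for j in range(1,k):
        if st[j,4]>15 and r[0]<ce[j][0]<r[2] and r[1]<ce[j][1]<r[3]: print(n,st[j],ce[j].round(1))
E
```

```text
side [316 297  22   9  50] [328.2 300.8]
side [362 307  16  19 132] [369.5 317.7]
side [318 311  17  14 173] [326.3 317.9]
side [396 316   8   8  29] [399.8 319.6]
side [370 334  28  23 455] [383.5 345.6]
top [415 205  24  23 206] [422.9 218.5]
top [389 221   8   7  29] [391.6 224.9]
top [394 248  10  10  40] [397.1 254. ]
```

View pics/crop1.png

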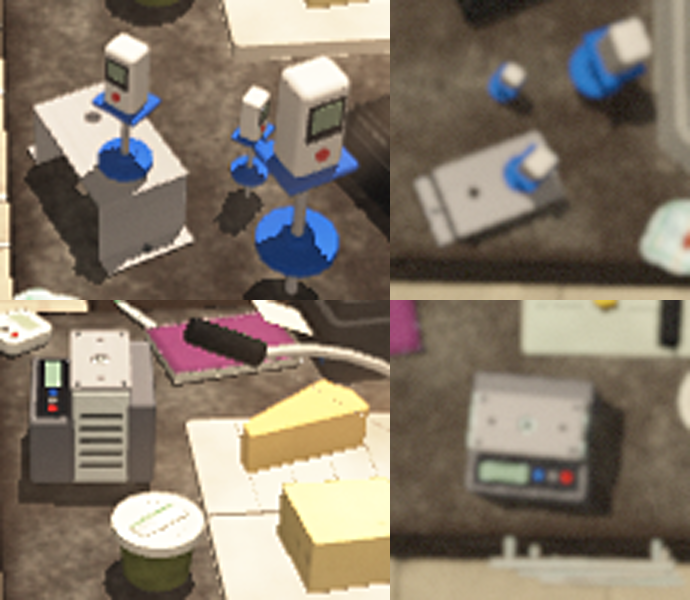

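The crop shows the probe with its guard and disc in the stand at side (327,300) and top (405,248). The stand's empty hole is beside it. The well mouth is at top (245,241) and side (318,189).

```bash
python3 - <<'E'
from h import *
s=cv2.imread("pics/side0.png");t=cv2.imread("pics/top0.png")
print("disc side",onz("side",326.5,318,.064),"hole",onz("side",285+92/3,265+117/3,.058),onz("top",355+(474-390)/3,195+192/3,.058))
print("handle top",onz("top",405.7,248.3,.168),onz("side",327.6,279,.168), two((327.6,279),(405.7,248.3)))
print("well",onz("top",245.3,241.3,.11),onz("side",317.7,189.3,.11),two((317.7,189.3),(245.3,241.3)))
print("side wells",onz("top",200+30,200+119/3,.11),onz("top",200+174/3,200+128/3,.11))
# handle/face segmentation
hsv=cv2.cvtColor(t,cv2.COLOR_BGR2HSV)
for nm,(x0,y0,x1,y1),lo,z in(("handle",(395,240,418,260),185,.168),("face",(222,215,272,260),150,.11),("stand",(360,235,415,280),110,.058)):
    m=cv2.inRange(hsv[y0:y1,x0:x1],(0,0,lo),(180,60,255))
    c=max(cv2.findContours(m,0,2)[0],key=cv2.contourArea)
    r=cv2.minAreaRect(c);b=cv2.boxPoints(r)+[x0,y0]
    P=np.array([onz("top",*p,z) for p in b]); print(nm,P.mean(0).round(4),[(np.linalg.norm(P[i]-P[i-1]).round(4),np.degrees(np.arctan2(*(P[i]-P[i-1])[1::-1])).round(1)) for i in range(4)])
E
```

```text
disc side [ 0.44509066 -0.29139096  0.064     ] hole [ 0.42578887 -0.24050013  0.058     ] [ 0.42334869 -0.23863938  0.058     ]
handle top [ 0.44376704 -0.28817161  0.168     ] [ 0.44673586 -0.28466393  0.168     ] (array([ 0.44493854, -0.28776637,  0.17052476]), np.float64(0.002940855541275299))
well [0.46180847 0.17164525 0.11      ] [0.46346468 0.169388   0.11      ] (array([0.46284589, 0.17185023, 0.10843313]), np.float64(0.0016544942467979474))
side wells [0.46569838 0.21654118 0.11      ] [0.45854841 0.13438848 0.11      ]
handle [ 0.4453 -0.2841  0.168 ] [(np.float64(0.0198), np.float64(45.4)), (np.float64(0.0223), np.float64(-44.3)), (np.float64(0.0198), np.float64(-134.7)), (np.float64(0.0223), np.float64(135.6))]
face [0.4698 0.171  0.11  ] [(np.float64(0.1134), np.float64(86.0)), (np.float64(0.0724), np.float64(-2.7)), (np.float64(0.1141), np.float64(-94.1)), (np.float64(0.0724), np.float64(176.7))]
stand [ 0.4319 -0.2542  0.058 ] [(np.float64(0.0774), np.float64(22.6)), (np.float64(0.1475), np.float64(-66.7)), (np.float64(0.0778), np.float64(-158.0)), (np.float64(0.1467), np.float64(113.2))]
```

```bash
python3 - <<'E'
from h import *
g=[onz("side",*p,.119) for p in((316,298),(326.7,305),(338,298.3))]
for a,b in((1,0),(1,2)):
    d=g[b]-g[a];print("guard edge",np.linalg.norm(d).round(4),np.degrees(np.arctan2(d[1],d[0])).round(1))
print("guard mid",(g[0]+g[2])/2)
print("big",two((391,287.7),(435.7,207.7)));print("small",two((371.7,296.7),(396.3,219.3)))
t=cv2.imread("pics/top0.png");s=cv2.imread("pics/side0.png")
A=cv2.resize(t[235:270,380:425],None,fx=9,fy=9,interpolation=cv2.INTER_CUBIC);B=cv2.resize(s[272:328,305:350],None,fx=9,fy=9,interpolation=cv2.INTER_CUBIC)
A=cv2.copyMakeBorder(A,0,B.shape[0]-A.shape[0],0,0,0);cv2.imwrite("pics/crop2.png",np.hstack([A,B]))
E
```

```text
guard edge 0.0303 131.9
guard edge 0.031 35.3
guard mid [ 0.44574098 -0.28861573  0.119     ]
big (array([ 0.55578379, -0.36511739,  0.20813264]), np.float64(0.0033861517785434233))
small (array([ 0.54099183, -0.27246668,  0.10042776]), np.float64(0.005565773181345862))
```

View pics/crop2.png

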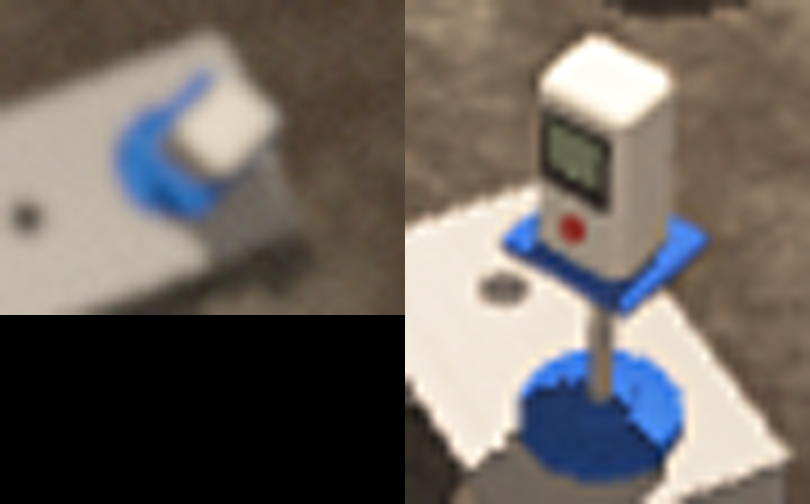

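```bash
python3 - <<'E'
from h import *
g=[onz("side",*p,z) for p,z in(((315.9,299),.117),((329.1,306.7),.116),((338.7,298.4),.117))]
for a,b in((1,0),(1,2)):
    d=g[b]-g[a];print("guard edge",np.linalg.norm(d).round(4),np.degrees(np.arctan2(d[1],d[0])).round(1))
print("mid",(g[0]+g[2])/2, onz("top",405.3,249.2,.168), two((305+203/9,272+80/9),(405.3,249.2)))
h=[(305+(x-405)/9,272+y/9) for x,y in((540,85),(622,125),(672,85),(595,38))]
H=[onz("side",*p,.168) for p in h];print(np.mean(H,0),[np.degrees(np.arctan2(*(H[i+1]-H[i])[1::-1])).round(1) for i in range(3)])
E
python3 -m handwheel '[{"hand":0.2,"az":0.12},{"hand":0.2,"az":0.12},{"hand":0.2,"az":0.12},{"hand":0.2,"az":0.12},{"hand":0.2,"az":0.12},{"hand":0.2,"az":0.12},{"hand":0.2,"az":0.12},{"hand":0.2,"az":0.12},{"hand":0.2,"az":0.12}]'
```

```text
guard edge 0.0348 136.6
guard edge 0.0312 44.5
mid [ 0.44646003 -0.2881955   0.117     ] [ 0.4411875  -0.28703481  0.168     ] (array([ 0.44397816, -0.28757523,  0.16520184]), np.float64(0.004868266811330593))
[ 0.44580118 -0.29143044  0.168     ] [np.float64(-41.1), np.float64(44.9), np.float64(132.0)]validation failed for argument at $[0]...
```

```bash
python3 -m handwheel '[{"hand":0.2,"x":0,"y":0,"z":-0.004,"ax":0,"ay":0,"az":0.12},{"hand":0.2,"x":0,"y":0,"z":-0.004,"ax":0,"ay":0,"az":0.12},{"hand":0.2,"x":0,"y":0,"z":-0.004,"ax":0,"ay":0,"az":0.12},{"hand":0.2,"x":0,"y":0,"z":-0.004,"ax":0,"ay":0,"az":0.12},{"hand":0.2,"x":0,"y":0,"z":-0.004,"ax":0,"ay":0,"az":0.12},{"hand":0.2,"x":0,"y":0,"z":-0.004,"ax":0,"ay":0,"az":0.12},{"hand":0.2,"x":0,"y":0,"z":-0.004,"ax":0,"ay":0,"az":0.12},{"hand":0.2,"x":0,"y":0,"z":-0.004,"ax":0,"ay":0,"az":0.12},{"hand":0.2,"x":0,"y":0,"z":-0.004,"ax":0,"ay":0,"az":0.12}]'
```

```text
time_s: 0.85
position: [0.1484, 0.6068, 0.2673]
orientation: [1.933, 2.476, -0.001]
force: [0.0, -1.3, -0.1]
finger_gap: 0.0734
grasp_force: 0.0
```

```bash
python3 -m handwheel '[{"hand":0.3,"x":0,"y":0,"z":0,"ax":0,"ay":0,"az":0.1145},{"hand":0.3,"x":0,"y":0,"z":0,"ax":0,"ay":0,"az":0.1145},{"hand":0.3,"x":0,"y":0,"z":0,"ax":0,"ay":0,"az":0.1145},{"hand":0.3,"x":0,"y":0,"z":0,"ax":0,"ay":0,"az":0.1145},{"hand":0.3,"x":0,"y":0,"z":0,"ax":0,"ay":0,"az":0.1145},{"hand":0.3,"x":0,"y":0,"z":0,"ax":0,"ay":0,"az":0.1145},{"hand":0.3,"x":0,"y":0,"z":0,"ax":0,"ay":0,"az":0.1145},{"hand":0.3,"x":0,"y":0,"z":0,"ax":0,"ay":0,"az":0.1145},{"hand":0.3,"x":0,"y":0,"z":0,"ax":0,"ay":0,"az":0.1145}]'
```

```text
time_s: 1.6
position: [0.1484, 0.6069, 0.2671]
orientation: [2.902, 1.202, -0.001]
force: [-0.7, -0.0, -0.4]
finger_gap: 0.0643
grasp_force: 0.0
```

```bash
python3 -m handwheel '[{"hand":0.3,"x":-0.0176,"y":0.0351,"z":0,"ax":0,"ay":0,"az":0},{"hand":0.3,"x":-0.0176,"y":0.0351,"z":0,"ax":0,"ay":0,"az":0},{"hand":0.3,"x":-0.0176,"y":0.0351,"z":0,"ax":0,"ay":0,"az":0},{"hand":0.3,"x":-0.0176,"y":0.0351,"z":0,"ax":0,"ay":0,"az":0},{"hand":0.3,"x":-0.0176,"y":0.0351,"z":0,"ax":0,"ay":0,"az":0},{"hand":0.3,"x":-0.0176,"y":0.0351,"z":0,"ax":0,"ay":0,"az":0},{"hand":0.3,"x":-0.0176,"y":0.0351,"z":0,"ax":0,"ay":0,"az":0},{"hand":0.3,"x":-0.0176,"y":0.0351,"z":0,"ax":0,"ay":0,"az":0},{"hand":0.3,"x":-0.0176,"y":0.0351,"z":0,"ax":0,"ay":0,"az":0},{"hand":0.3,"x":-0.0176,"y":0.0351,"z":0,"ax":0,"ay":0,"az":0},{"hand":0.3,"x":-0.0176,"y":0.0351,"z":0,"ax":0,"ay":0,"az":0},{"hand":0.3,"x":-0.0176,"y":0.0351,"z":0,"ax":0,"ay":0,"az":0}]'; python3 -m handwheel '[{"hand":0.3,"x":-0.0176,"y":0.0351,"z":0,"ax":0,"ay":0,"az":0},{"hand":0.3,"x":-0.0176,"y":0.0351,"z":0,"ax":0,"ay":0,"az":0},{"hand":0.3,"x":-0.0176,"y":0.0351,"z":0,"ax":0,"ay":0,"az":0},{"hand":0.3,"x":-0.0176,"y":0.0351,"z":0,"ax":0,"ay":0,"az":0},{"hand":0.3,"x":-0.0176,"y":0.0351,"z":0,"ax":0,"ay":0,"az":0},{"hand":0.3,"x":-0.0176,"y":0.0351,"z":0,"ax":0,"ay":0,"az":0},{"hand":0.3,"x":-0.0176,"y":0.0351,"z":0,"ax":0,"ay":0,"az":0},{"hand":0.3,"x":-0.0176,"y":0.0351,"z":0,"ax":0,"ay":0,"az":0},{"hand":0.3,"x":-0.0176,"y":0.0351,"z":0,"ax":0,"ay":0,"az":0},{"hand":0.3,"x":-0.0176,"y":0.0351,"z":0,"ax":0,"ay":0,"az":0},{"hand":0.3,"x":-0.0176,"y":0.0351,"z":0,"ax":0,"ay":0,"az":0}]'
```

```text
time_s: 2.6
position: [0.2994, 0.159, 0.2676]
orientation: [2.898, 1.212, 0.001]
force: [0.6, 0.2, 0.9]
finger_gap: 0.0646
grasp_force: 0.0
time_s: 3.52
position: [0.438, -0.2504, 0.2673]
orientation: [-2.899, -1.21, 0.0]
force: [0.2, 0.9, 0.6]
finger_gap: 0.0639
grasp_force: 0.0
```

```bash
python3 -m handwheel '[{"hand":0.3,"x":-0.0108,"y":0.0158,"z":0,"ax":0,"ay":0,"az":0},{"hand":0.3,"x":-0.0108,"y":0.0158,"z":0,"ax":0,"ay":0,"az":0},{"hand":0.3,"x":0,"y":0,"z":0.036,"ax":0,"ay":0,"az":0},{"hand":0.3,"x":0,"y":0,"z":0.036,"ax":0,"ay":0,"az":0},{"hand":0.3,"x":0,"y":0,"z":0,"ax":0,"ay":0,"az":0},{"hand":0.3,"x":0,"y":0,"z":0,"ax":0,"ay":0,"az":0}]'; python3 - <<'E'
from h import *
s=vision.grab_frame("side")[225:345,270:430];t=vision.grab_frame("top")[190:290,340:460]
s=cv2.resize(s,None,fx=3,fy=3);t=cv2.resize(t,None,fx=2.5,fy=2.5)
t=cv2.copyMakeBorder(t,0,s.shape[0]-t.shape[0],0,0,0)
cv2.imwrite("pics/g1.png",np.hstack([s,t]))
E
```

```text
time_s: 4.02
position: [0.4441, -0.2851, 0.1944]
orientation: [-2.895, -1.209, 0.004]
force: [1.1, 0.0, 0.4]
finger_gap: 0.0646
grasp_force: 0.0
```

View pics/g1.png

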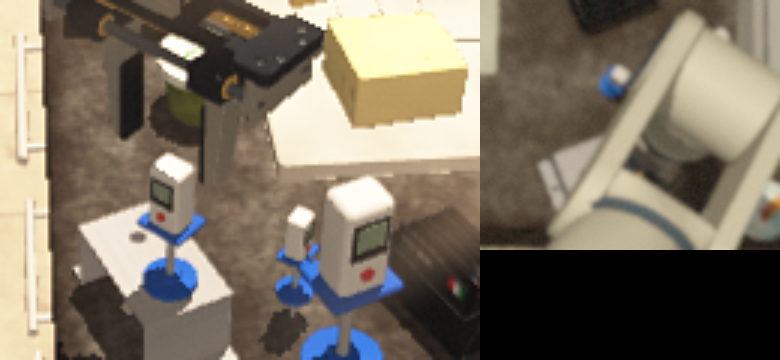

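The fingers straddle the handle: fingertips are at side (313,270) and (339,285), and the handle top is at (327,278) between them. I'll descend and grasp.

```bash
python3 -m handwheel '[{"hand":0.3,"x":-0.0014,"y":0.002,"z":0.01,"ax":0,"ay":0,"az":0},{"hand":0.3,"x":0,"y":0,"z":0.015,"ax":0,"ay":0,"az":0},{"hand":0.3,"x":0,"y":0,"z":0.015,"ax":0,"ay":0,"az":0},{"hand":0.3,"x":0,"y":0,"z":0.0105,"ax":0,"ay":0,"az":0},{"hand":0.3,"x":0,"y":0,"z":0,"ax":0,"ay":0,"az":0},{"hand":0.5,"x":0,"y":0,"z":0,"ax":0,"ay":0,"az":0},{"hand":0.55,"x":0,"y":0,"z":0,"ax":0,"ay":0,"az":0},{"hand":0.6,"x":0,"y":0,"z":0,"ax":0,"ay":0,"az":0},{"hand":0.65,"x":0,"y":0,"z":0,"ax":0,"ay":0,"az":0},{"hand":0.7,"x":0,"y":0,"z":0,"ax":0,"ay":0,"az":0},{"hand":0.75,"x":0,"y":0,"z":0,"ax":0,"ay":0,"az":0}]'; python3 -m handwheel '[{"hand":1,"x":0,"y":0,"z":0,"ax":0,"ay":0,"az":0},{"hand":1,"x":0,"y":0,"z":0,"ax":0,"ay":0,"az":0},{"hand":1,"x":0,"y":0,"z":0,"ax":0,"ay":0,"az":0},{"hand":1,"x":0,"y":0,"z":0,"ax":0,"ay":0,"az":0}]'
```

```text
time_s: 5.03
position: [0.4459, -0.2883, 0.1454]
orientation: [2.899, 1.211, 0.0]
force: [0.3, -0.0, -1.1]
finger_gap: 0.0264
grasp_force: 3.2
time_s: 5.37
position: [0.446, -0.2884, 0.1453]
orientation: [2.899, 1.211, 0.0]
force: [-0.0, -0.9, 1.7]
finger_gap: 0.0256
grasp_force: 30.0
```

```bash
python3 -m handwheel '[{"hand":1,"x":0,"y":0,"z":-0.006,"ax":0,"ay":0,"az":0},{"hand":1,"x":0,"y":0,"z":-0.012,"ax":0,"ay":0,"az":0},{"hand":1,"x":0,"y":0,"z":-0.017,"ax":0,"ay":0,"az":0},{"hand":1,"x":0,"y":0,"z":-0.02,"ax":0,"ay":0,"az":0},{"hand":1,"x":0,"y":0,"z":-0.02,"ax":0,"ay":0,"az":0},{"hand":1,"x":0,"y":0,"z":-0.02,"ax":0,"ay":0,"az":0},{"hand":1,"x":0,"y":0,"z":-0.02,"ax":0,"ay":0,"az":0},{"hand":1,"x":0,"y":0,"z":-0.015,"ax":0,"ay":0,"az":0},{"hand":1,"x":0,"y":0,"z":0,"ax":0,"ay":0,"az":0}]'; python3 - <<'E'
from h import *
print(two((349,181),(293,214)),two((372,187),(293,196)))
s=vision.grab_frame("side");cv2.imwrite("pics/side1.png",s);cv2.imwrite("pics/top1.png",vision.grab_frame("top"))
cv2.imwrite("pics/s1c.png",cv2.resize(s[200:350,270:430],None,fx=3,fy=3,interpolation=cv2.INTER_CUBIC))
E
```

```text
time_s: 6.12
position: [0.4471, -0.289, 0.2783]
orientation: [2.895, 1.209, 0.004]
force: [0.8, -0.7, -0.6]
finger_gap: 0.026
grasp_force: 30.0
(array([0.52882392, 0.03024729, 0.21292698]), np.float64(0.003545652138792659)) (array([0.58645496, 0.03214106, 0.19140561]), np.float64(0.008141257643685859))
```

View pics/s1c.png

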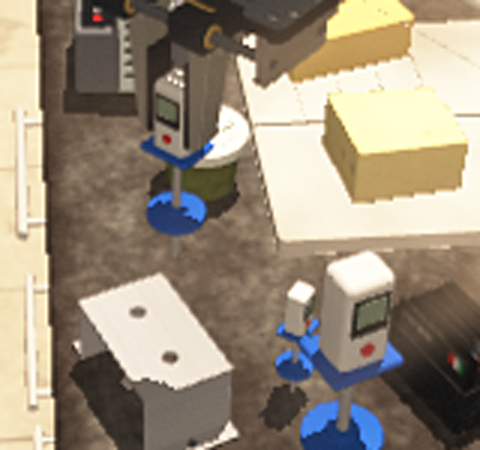

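The probe is in hand with the stop still on its stem, tip at side (329,285). The cutter's lever is at x≈0.53, z≈0.21, clear of the path. I'll carry the probe to the well.

```bash
python3 -m handwheel '[{"hand":1,"x":0.014,"y":-0.014,"z":0,"ax":0,"ay":0,"az":0},{"hand":1,"x":0.0282,"y":-0.027,"z":0,"ax":0,"ay":0,"az":0},{"hand":1,"x":0.0282,"y":-0.027,"z":0,"ax":0,"ay":0,"az":0},{"hand":1,"x":0.0282,"y":-0.027,"z":0,"ax":0,"ay":0,"az":0},{"hand":1,"x":0.0282,"y":-0.027,"z":0,"ax":0,"ay":0,"az":0},{"hand":1,"x":0.0282,"y":-0.026,"z":0,"ax":0,"ay":0,"az":0},{"hand":1,"x":0.0282,"y":-0.026,"z":0,"ax":0,"ay":0,"az":0},{"hand":1,"x":0.0282,"y":-0.026,"z":0,"ax":0,"ay":0,"az":0},{"hand":1,"x":0.0282,"y":-0.026,"z":0,"ax":0,"ay":0,"az":0},{"hand":1,"x":0.0282,"y":-0.026,"z":0,"ax":0,"ay":0,"az":0},{"hand":1,"x":0.0282,"y":-0.025,"z":0,"ax":0,"ay":0,"az":0},{"hand":1,"x":0.0282,"y":-0.025,"z":0,"ax":0,"ay":0,"az":0}]'; python3 -m handwheel '[{"hand":1,"x":0.014,"y":-0.0114,"z":0,"ax":0,"ay":0,"az":0},{"hand":1,"x":0,"y":0,"z":0,"ax":0,"ay":0,"az":0},{"hand":1,"x":0,"y":0,"z":0,"ax":0,"ay":0,"az":0},{"hand":1,"x":0,"y":0,"z":0,"ax":0,"ay":0,"az":0}]'; python3 - <<'E'
from h import *
p=bot.sense()["position"];print(p,pix("side",p-[0,0,.12]))
s=cv2.imread("pics/side1.png")
a=onz("side",329.3,284.5,.1583);print("tip side1",a)
s=vision.grab_frame("side");cv2.imwrite("pics/side2.png",s)
cv2.imwrite("pics/s2c.png",np.hstack([cv2.resize(s[130:225,285:350],None,fx=6,fy=6,interpolation=cv2.INTER_CUBIC),cv2.resize(cv2.imread("pics/side0.png")[130:225,285:350],None,fx=6,fy=6,interpolation=cv2.INTER_CUBIC)]))
E
```

```text
time_s: 7.22
position: [0.4577, 0.1563, 0.2735]
orientation: [-2.899, -1.211, 0.004]
force: [1.6, 0.4, -1.9]
finger_gap: 0.0257
grasp_force: 30.0
time_s: 7.55
position: [0.4599, 0.1717, 0.2739]
orientation: [2.898, 1.211, -0.004]
force: [-0.4, 0.1, -0.5]
finger_gap: 0.0258
grasp_force: 30.0
[0.459912   0.17173364 0.27394935] (np.float64(316.38903815432724), np.float64(175.31996878255802))
tip side1 [ 0.44974606 -0.29072186  0.1583    ]
```

View pics/s2c.png

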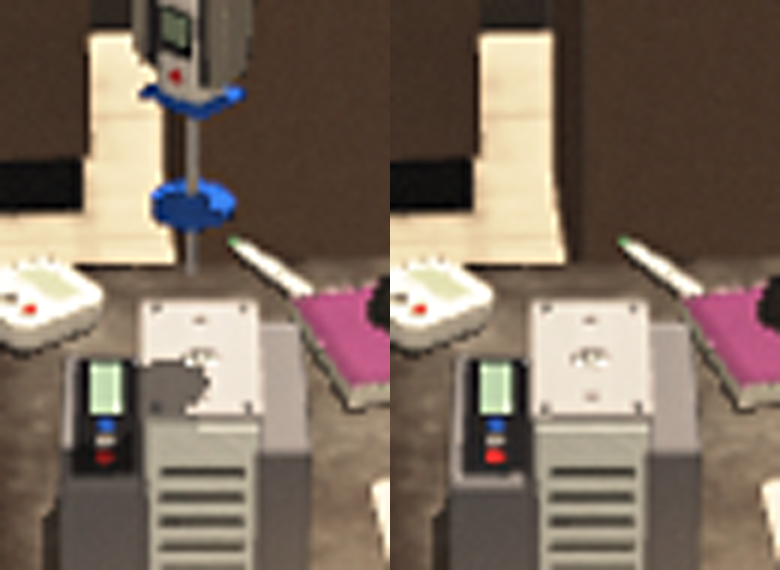

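```bash
python3 -m handwheel '[{"hand":1,"x":0.001,"y":0.002,"z":0.018,"ax":0,"ay":0,"az":0},{"hand":1,"x":0,"y":0,"z":0.016,"ax":0,"ay":0,"az":0},{"hand":1,"x":0,"y":0,"z":0,"ax":0,"ay":0,"az":0},{"hand":1,"x":0,"y":0,"z":0,"ax":0,"ay":0,"az":0},{"hand":1,"x":0,"y":0,"z":0,"ax":0,"ay":0,"az":0}]'; python3 - <<'E'
from h import *
p=bot.sense()["position"];print(p,pix("side",p-[0,0,.12]))
s=vision.grab_frame("side");cv2.imwrite("pics/side3.png",s);t=vision.grab_frame("top");cv2.imwrite("pics/top3.png",t)
s0=cv2.imread("pics/side0.png")
A=cv2.resize(s[160:205,300:335],None,fx=11,fy=11,interpolation=cv2.INTER_CUBIC);B=cv2.resize(s0[160:205,300:335],None,fx=11,fy=11,interpolation=cv2.INTER_CUBIC)
cv2.imwrite("pics/s3c.png",np.hstack([A,B]))
g0=cv2.cvtColor(s0,6).astype(int);g=cv2.cvtColor(s,6).astype(int)
print(g0[184:196,310:328]);print(g[176:192,310:326])
E
```

```text
time_s: 8.02
position: [0.4631, 0.1713, 0.2417]
orientation: [2.899, 1.209, 0.001]
force: [1.2, 0.5, -2.1]
finger_gap: 0.0254
grasp_force: 30.0
[0.46309839 0.17125178 0.24173652] (np.float64(317.5245117407681), np.float64(185.3843281206926))
[[230 231 230 229 229 230 232 236 235 232 231 232 231 230 229 231 230 233]
 [230 230 229 229 229 229 232 233 233 230 230 232 230 230 229 231 230 233]
 [231 230 230 230 229 230 233 233 233 232 231 232 231 230 229 230 229 232]
 [230 230 230 230 229 231 231 224 224 224 228 232 231 228 229 230 230 232]
 [229 229 231 230 232 222 203 150 169 161 185 223 231 229 228 229 230 233]
 [230 229 229 230 231 171 190 138 222 172 198 210 229 229 229 229 229 232]
 [229 230 229 230 231 198 255 202 211 234 255 236 228 229 229 228 229 232]
 [229 229 228 230 230 230 230 222 221 216 229 230 229 229 229 228 229 231]
 [230 228 229 230 229 229 229 231 230 230 230 231 229 228 228 228 229 230]
 [229 228 229 229 229 229 229 231 230 229 230 230 229 228 230 229 228 229]
 [229 227 228 229 229 230 230 229 228 227 229 230 228 229 229 228 229 229]
 [230 227 229 229 229 229 231 213
[... 415 characters left out ...]
 238 242 240 238 237 226 147]
 [214 235 235 233 233 237 206 122 101 229 238 236 233 233 235 214]
 [235 235 232 232 233 237 205 123 100 212 235 235 234 233 233 235]
 [233 233 232 233 232 236 203 121  99 234 236 234 234 233 232 234]
 [234 233 234 232 234 236 212 149 115 231 235 235 234 232 231 233]
 [234 232 233 232 233 234 239 228 192 233 235 235 234 233 232 234]
 [234 236 236 235 235 237 236 231 230 230 232 236 234 232 232 233]
 [224 224 226 226 226 225 213 156 176 165 191 228 235 233 231 232]
 [128  92  95  93  95  91 115 131 231 179 208 194 233 234 232 233]
 [127 100 103 102 102 104 140 153 205 238 255 156 210 235 233 231]
 [ 99 103 103 104 104 100 104 111 111 107  98  93  87 229 233 232]]
```

View pics/s3c.png

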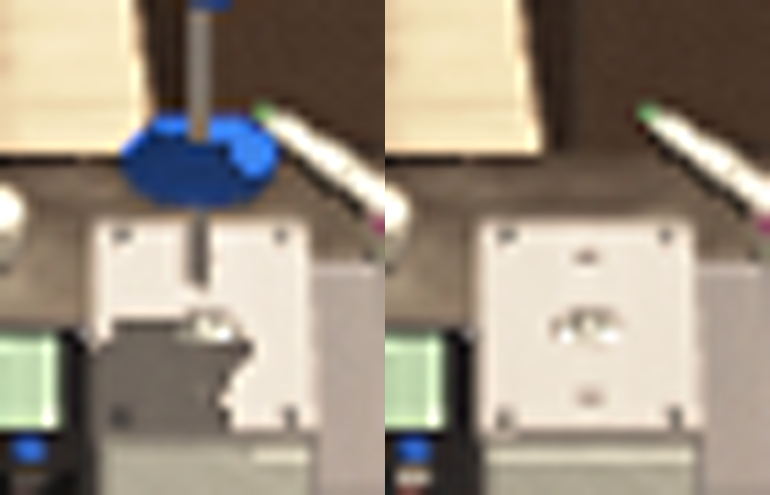

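```bash
python3 - <<'E'
from h import *
def blob(im,u,v,r,z,n,dark=True,k=9):
    g=cv2.cvtColor(im,6).astype(float)
    w=g[v-r:v+r+1,u-r:u+r+1]; d=np.clip(np.median(w)-w-8,0,None)
    Y,X=np.mgrid[v-r:v+r+1,u-r:u+r+1]; c=(X*d).sum()/d.sum(),(Y*d).sum()/d.sum(); print(n,np.round(c,2),onz(n,*c,z).round(4),end=' ');print(round(d.sum()))
t0=cv2.imread("pics/top0.png");t3=cv2.imread("pics/top3.png");s3=cv2.imread("pics/side3.png");s0=cv2.imread("pics/side0.png")
print("stand holes: empty, probe's")
e=pix("top",(.4246,-.2396,.058));q=pix("top",(.446,-.288,.058));print(e,q)
for c in(e,q): blob(t3,round(c[0]),round(c[1]),4,.058,"top")
e=pix("side",(.4246,-.2396,.058));q=pix("side",(.446,-.288,.058));print(e,q)
for c in(e,q): blob(s3,round(c[0]),round(c[1]),5,.058,"side")
print("small wells");blob(s0,318,195,2,.11,"side");blob(s0,318,183,2,.11,"side")
print("well side",onz("side",318.08,189.1,.11),"tip",onz("side",317.4,185.3,.1217))
g=cv2.cvtColor(t0,6);print(g[234:248,226:266])
E
```

```text
stand holes: empty, probe's
(np.float64(383.31929282526005), np.float64(258.5935191818026)) (np.float64(399.33584047782534), np.float64(251.87192541103263))
top [382.47 258.71] [ 0.4242 -0.237   0.058 ] 734
top [398.42 252.56] [ 0.4438 -0.2852  0.058 ] 743
(np.float64(315.1033420590085), np.float64(303.74880899154493)) (np.float64(326.73762498888044), np.float64(318.8329891721298))
side [315.53 303.6 ] [ 0.4256 -0.2392  0.058 ] 1762
side [326.29 318.71] [ 0.4451 -0.2876  0.058 ] 2126
small wells
side [318.15 195.69] [0.4619 0.1347 0.11  ] 140
side [317.88 182.9 ] [0.4669 0.2055 0.11  ] 148
well side [0.46463013 0.17041187 0.11      ] tip [0.46279044 0.17181183 0.1217    ]
[[111 157 186 193 184 183 188 191 194 194 194 194 194 195 195 194 192 193
  192 192 192 192 191 192 193 190 189 190 190 189 191 188 187 188 182 178
  176 173 159 140]
 [123 169 191 198 195 191 194 195 194 195 194 195 194 193 191 194 195 191
  193 194 192 191 192 191 192 194 192 191 190 192 191 190 190 188 182 170
  166 163 156 127]
 [131 177 196 198 195 195 195 194 194 195 195 194 195 194 194 194 194 193
  194 194 1
[... 1219 characters left out ...]
 183 189 190
  188 169 144 106]
 [169 194 196 194 194 193 193 193 194 194 194 194 191 194 193 192 192 190
  199 201 200 194 194 194 193 192 193 192 192 191 186 185 186 189 192 191
  186 165 130  93]
 [176 195 194 190 189 193 195 194 193 192 194 193 193 192 193 193 192 193
  195 196 196 193 194 193 194 193 193 190 193 193 193 192 191 191 193 189
  182 161 128  86]
 [177 194 185 177 183 190 194 194 193 193 195 195 192 193 193 193 194 194
  194 192 194 192 193 192 194 193 192 193 192 192 192 193 192 190 191 189
  180 163 127  85]
 [178 191 179 166 176 189 195 194 194 193 194 194 193 194 195 192 193 192
  192 193 193 193 192 192 193 193 193 192 193 192 190 192 192 191 190 188
  185 174 145  99]]
```

```bash
python3 -m handwheel '[{"hand":1,"x":0.0002,"y":0.0025,"z":0,"ax":0,"ay":0,"az":0},{"hand":1,"x":0,"y":0,"z":0.007,"ax":0,"ay":0,"az":0},{"hand":1,"x":0,"y":0,"z":0.007,"ax":0,"ay":0,"az":0},{"hand":1,"x":0,"y":0,"z":0.0,"ax":0,"ay":0,"az":0},{"hand":1,"x":0,"y":0,"z":0,"ax":0,"ay":0,"az":0},{"hand":1,"x":0,"y":0,"z":0,"ax":0,"ay":0,"az":0}]'; python3 -m handwheel '[{"hand":1,"x":0,"y":0,"z":0.0015,"ax":0,"ay":0,"az":0},{"hand":1,"x":0,"y":0,"z":0.0015,"ax":0,"ay":0,"az":0},{"hand":1,"x":0,"y":0,"z":0,"ax":0,"ay":0,"az":0}]'
```

```text
time_s: 8.62
position: [0.4646, 0.1703, 0.2269]
orientation: [-2.899, -1.211, 0.001]
force: [0.2, 0.0, -1.4]
finger_gap: 0.0258
grasp_force: 30.0
time_s: 8.87
position: [0.4646, 0.1703, 0.2239]
orientation: [2.899, 1.211, -0.0]
force: [-0.3, -0.3, -0.9]
finger_gap: 0.0259
grasp_force: 30.0
```

```bash
python3 -m handwheel '[{"hand":1,"x":0,"y":0,"z":0.0012,"ax":0,"ay":0,"az":0},{"hand":1,"x":0,"y":0,"z":0.001,"ax":0,"ay":0,"az":0},{"hand":1,"x":0,"y":0,"z":0,"ax":0,"ay":0,"az":0},{"hand":1,"x":0,"y":0,"z":0,"ax":0,"ay":0,"az":0}]';python3 -m handwheel '[{"hand":1,"x":0,"y":0,"z":0.001,"ax":0,"ay":0,"az":0},{"hand":1,"x":0,"y":0,"z":0.001,"ax":0,"ay":0,"az":0},{"hand":1,"x":0,"y":0,"z":0,"ax":0,"ay":0,"az":0},{"hand":1,"x":0,"y":0,"z":0,"ax":0,"ay":0,"az":0}]'
```

```text
time_s: 9.2
position: [0.4646, 0.1703, 0.2218]
orientation: [2.899, 1.211, -0.0]
force: [-1.3, -0.0, -2.1]
finger_gap: 0.026
grasp_force: 30.0
time_s: 9.53
position: [0.4647, 0.1703, 0.2198]
orientation: [2.899, 1.211, -0.0]
force: [0.8, 0.9, 0.1]
finger_gap: 0.0259
grasp_force: 30.0
```

```bash
python3 -m handwheel '[{"hand":1,"x":0,"y":0,"z":0.0015,"ax":0,"ay":0,"az":0},{"hand":1,"x":0,"y":0,"z":0.0015,"ax":0,"ay":0,"az":0},{"hand":1,"x":0,"y":0,"z":0,"ax":0,"ay":0,"az":0}]';python3 -m handwheel '[{"hand":1,"x":0,"y":0,"z":0.002,"ax":0,"ay":0,"az":0},{"hand":1,"x":0,"y":0,"z":0.002,"ax":0,"ay":0,"az":0},{"hand":1,"x":0,"y":0,"z":0.002,"ax":0,"ay":0,"az":0},{"hand":1,"x":0,"y":0,"z":0,"ax":0,"ay":0,"az":0}]'
```

```text
time_s: 9.78
position: [0.4645, 0.1702, 0.2165]
orientation: [-2.899, -1.211, 0.001]
force: [-0.7, -0.1, -1.0]
finger_gap: 0.0259
grasp_force: 30.0
time_s: 10.12
position: [0.4644, 0.1702, 0.2104]
orientation: [-2.899, -1.211, 0.001]
force: [-1.1, 0.3, -0.6]
finger_gap: 0.0262
grasp_force: 30.0
```

```bash
python3 -m handwheel '[{"hand":1,"x":0,"y":0,"z":0.002,"ax":0,"ay":0,"az":0},{"hand":1,"x":0,"y":0,"z":0.002,"ax":0,"ay":0,"az":0},{"hand":1,"x":0,"y":0,"z":0.002,"ax":0,"ay":0,"az":0},{"hand":1,"x":0,"y":0,"z":0.002,"ax":0,"ay":0,"az":0},{"hand":1,"x":0,"y":0,"z":0.002,"ax":0,"ay":0,"az":0},{"hand":1,"x":0,"y":0,"z":0,"ax":0,"ay":0,"az":0}]';python3 -m handwheel '[{"hand":1,"x":0,"y":0,"z":0.0015,"ax":0,"ay":0,"az":0},{"hand":1,"x":0,"y":0,"z":0.0015,"ax":0,"ay":0,"az":0},{"hand":1,"x":0,"y":0,"z":0.0015,"ax":0,"ay":0,"az":0},{"hand":1,"x":0,"y":0,"z":0.0015,"ax":0,"ay":0,"az":0},{"hand":1,"x":0,"y":0,"z":0,"ax":0,"ay":0,"az":0}]'; python3 - <<'E'
from h import *
s=vision.grab_frame("side")
cv2.imwrite("pics/s4c.png",cv2.resize(s[145:225,280:350],None,fx=7,fy=7,interpolation=cv2.INTER_CUBIC))
print(bot.sense()["force"])
E
```

```text
time_s: 10.62
position: [0.4645, 0.1702, 0.2004]
orientation: [-2.899, -1.211, 0.001]
force: [-0.1, -0.6, -1.2]
finger_gap: 0.0258
grasp_force: 30.0
time_s: 11.03
position: [0.4648, 0.1703, 0.1948]
orientation: [2.899, 1.211, 0.0]
force: [1.0, -0.5, -0.8]
finger_gap: 0.0257
grasp_force: 30.0
[ 0.51461459  0.50515286 -0.45446973]
```

View pics/s4c.png

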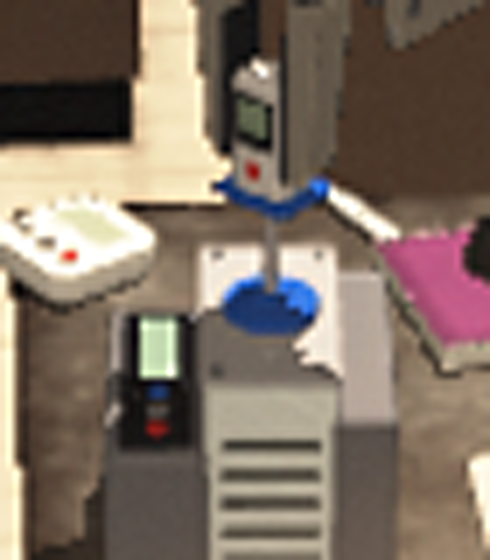

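The stop is just at the face, at side (319,188), and the stem is in the well. I'll push on gently.

```bash
python3 -m handwheel '[{"hand":1,"x":0,"y":0,"z":0.0012,"ax":0,"ay":0,"az":0},{"hand":1,"x":0,"y":0,"z":0.0012,"ax":0,"ay":0,"az":0},{"hand":1,"x":0,"y":0,"z":0.0012,"ax":0,"ay":0,"az":0},{"hand":1,"x":0,"y":0,"z":0,"ax":0,"ay":0,"az":0}]';python3 -m handwheel '[{"hand":1,"x":0,"y":0,"z":0.001,"ax":0,"ay":0,"az":0},{"hand":1,"x":0,"y":0,"z":0.001,"ax":0,"ay":0,"az":0},{"hand":1,"x":0,"y":0,"z":0.001,"ax":0,"ay":0,"az":0},{"hand":1,"x":0,"y":0,"z":0,"ax":0,"ay":0,"az":0}]'
```

```text
time_s: 11.42
position: [0.4647, 0.1703, 0.1911]
orientation: [2.899, 1.211, 0.0]
force: [0.5, -0.2, 0.5]
finger_gap: 0.0257
grasp_force: 30.0
time_s: 11.75
position: [0.4647, 0.1703, 0.1881]
orientation: [2.899, 1.211, 0.0]
force: [-0.4, 0.1, -0.1]
finger_gap: 0.0261
grasp_force: 30.0
```

```bash
python3 -m handwheel '[{"hand":1,"x":0,"y":0,"z":0.001,"ax":0,"ay":0,"az":0},{"hand":1,"x":0,"y":0,"z":0.001,"ax":0,"ay":0,"az":0}]'; python3 - <<'E'
from h import *
print(bot.sense()["force"])
s=vision.grab_frame("side")
cv2.imwrite("pics/s5c.png",cv2.resize(s[145:225,280:350],None,fx=7,fy=7,interpolation=cv2.INTER_CUBIC))
print(bot.sense()["force"])
E
```

```text
time_s: 11.92
position: [0.4647, 0.1703, 0.1863]
orientation: [2.899, 1.211, 0.0]
force: [-0.5, -0.2, 2.3]
finger_gap: 0.0258
grasp_force: 30.0
[-0.48039602 -0.22985077  2.26395068]
[-0.96417092 -0.39023525  2.03467438]
```

View pics/s5c.png

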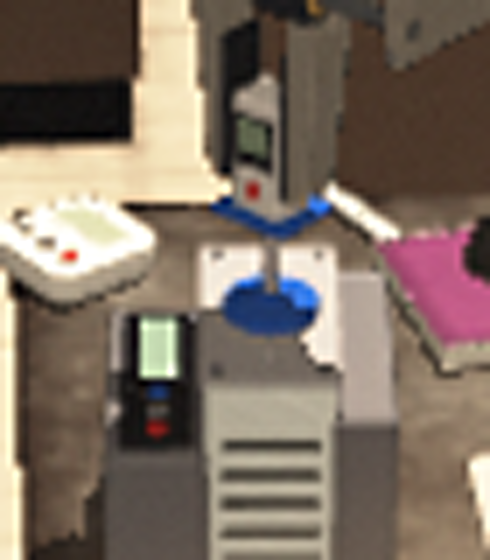

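The stop stayed at side (319,188) while the guard came down, so it is seated on the face and sliding on the stem. Next I'll go on in small typed steps, stopping on force.

```bash
cat > ok.py <<'E'
from station import bot
import sys
s=bot.sense(); print(round(s["time_s"],2),s["position"].round(4),s["force"].round(1)); sys.exit(int(s["force"][2]>5.5))
E
w() { tail -0 >/dev/null; }
python3 -m handwheel '[{"hand":1,"x":0,"y":0,"z":0.0008,"ax":0,"ay":0,"az":0},{"hand":1,"x":0,"y":0,"z":0.0008,"ax":0,"ay":0,"az":0}]' >/dev/null && python3 ok.py && \
python3 -m handwheel '[{"hand":1,"x":0,"y":0,"z":0.0008,"ax":0,"ay":0,"az":0},{"hand":1,"x":0,"y":0,"z":0.0008,"ax":0,"ay":0,"az":0}]' >/dev/null && python3 ok.py && \
python3 -m handwheel '[{"hand":1,"x":0,"y":0,"z":0.0008,"ax":0,"ay":0,"az":0},{"hand":1,"x":0,"y":0,"z":0.0008,"ax":0,"ay":0,"az":0}]' >/dev/null && python3 ok.py && \
python3 -m handwheel '[{"hand":1,"x":0,"y":0,"z":0.0008,"ax":0,"ay":0,"az":0},{"hand":1,"x":0,"y":0,"z":0.0008,"ax":0,"ay":0,"az":0}]' >/dev/null && python3 ok.py && \
python3 -m handwheel '[{"hand":1,"x":0,"y":0,"z":0.0008,"ax":0,"ay":0,"az":0},{"hand":1,"x":0,"y":0,"z":0.0008,"ax":0,"ay":0,"az":0}]' >/dev/null && python3 ok.py && \
python3 -m handwheel '[{"hand":1,"x":0,"y":0,"z":0.0008,"ax":0,"ay":0,"az":0},{"hand":1,"x":0,"y":0,"z":0.0008,"ax":0,"ay":0,"az":0}]' >/dev/null && python3 ok.py
```

```text
12.13 [0.4647 0.1703 0.1847] [ 0.4 -1.5  3.4]
12.3 [0.4647 0.1703 0.183 ] [-0.4 -0.4  2.7]
12.47 [0.4647 0.1703 0.1814] [-0.6 -0.8  2.6]
12.63 [0.4647 0.1703 0.18  ] [-1.7 -2.  10.4]
```

```bash
python3 -m handwheel '[{"hand":1,"x":0,"y":0,"z":0,"ax":0,"ay":0,"az":0}]'
```

```text
time_s: 12.72
position: [0.4648, 0.1703, 0.18]
orientation: [2.899, 1.211, 0.0]
force: [-1.1, -2.4, 3.8]
finger_gap: 0.0259
grasp_force: 30.0
```

```bash
python3 -m handwheel '[{"hand":1,"x":0,"y":0,"z":0.0004,"ax":0,"ay":0,"az":0},{"hand":1,"x":0,"y":0,"z":0,"ax":0,"ay":0,"az":0}]' && python3 -m handwheel '[{"hand":1,"x":0,"y":0,"z":0,"ax":0,"ay":0,"az":0}]'
```

```text
time_s: 12.88
position: [0.4648, 0.1704, 0.1799]
orientation: [-2.899, -1.211, -0.0]
force: [-1.5, -1.3, 8.1]
finger_gap: 0.026
grasp_force: 30.0
time_s: 12.97
position: [0.4648, 0.1703, 0.1799]
orientation: [2.899, 1.211, 0.001]
force: [-2.0, -0.7, 7.2]
finger_gap: 0.0261
grasp_force: 30.0
```

```bash
python3 -m handwheel '[{"hand":1,"x":0,"y":0,"z":0.0002,"ax":0,"ay":0,"az":0},{"hand":1,"x":0,"y":0,"z":0.0002,"ax":0,"ay":0,"az":0},{"hand":1,"x":0,"y":0,"z":0,"ax":0,"ay":0,"az":0}]' && python3 -m handwheel '[{"hand":1,"x":0,"y":0,"z":0,"ax":0,"ay":0,"az":0},{"hand":1,"x":0,"y":0,"z":0,"ax":0,"ay":0,"az":0},{"hand":1,"x":0,"y":0,"z":0,"ax":0,"ay":0,"az":0}]'
```

```text
time_s: 13.22
position: [0.4648, 0.1704, 0.1797]
orientation: [-2.899, -1.211, -0.001]
force: [-2.6, -1.3, 10.8]
finger_gap: 0.0257
grasp_force: 30.0
time_s: 13.47
position: [0.4649, 0.1704, 0.1798]
orientation: [2.899, 1.211, 0.001]
force: [-2.9, -1.2, 10.9]
finger_gap: 0.0257
grasp_force: 30.0
```

Steady at about 11 N. I'll hold it there for more than a second.

```bash
python3 -m handwheel '[{"hand":1,"x":0,"y":0,"z":0,"ax":0,"ay":0,"az":0},{"hand":1,"x":0,"y":0,"z":0,"ax":0,"ay":0,"az":0},{"hand":1,"x":0,"y":0,"z":0,"ax":0,"ay":0,"az":0},{"hand":1,"x":0,"y":0,"z":0,"ax":0,"ay":0,"az":0},{"hand":1,"x":0,"y":0,"z":0,"ax":0,"ay":0,"az":0},{"hand":1,"x":0,"y":0,"z":0,"ax":0,"ay":0,"az":0},{"hand":1,"x":0,"y":0,"z":0,"ax":0,"ay":0,"az":0},{"hand":1,"x":0,"y":0,"z":0,"ax":0,"ay":0,"az":0}]' && python3 -m handwheel '[{"hand":1,"x":0,"y":0,"z":0,"ax":0,"ay":0,"az":0},{"hand":1,"x":0,"y":0,"z":0,"ax":0,"ay":0,"az":0},{"hand":1,"x":0,"y":0,"z":0,"ax":0,"ay":0,"az":0},{"hand":1,"x":0,"y":0,"z":0,"ax":0,"ay":0,"az":0},{"hand":1,"x":0,"y":0,"z":0,"ax":0,"ay":0,"az":0},{"hand":1,"x":0,"y":0,"z":0,"ax":0,"ay":0,"az":0},{"hand":1,"x":0,"y":0,"z":0,"ax":0,"ay":0,"az":0}]'
```

```text
time_s: 14.13
position: [0.4648, 0.1704, 0.1797]
orientation: [-2.899, -1.211, -0.001]
force: [-3.1, -0.3, 11.3]
finger_gap: 0.0256
grasp_force: 30.0
time_s: 14.72
position: [0.4649, 0.1704, 0.1798]
orientation: [-2.899, -1.211, -0.001]
force: [-1.7, -2.1, 10.9]
finger_gap: 0.0256
grasp_force: 30.0
```

```bash
python3 -m handwheel '[{"hand":0.68,"x":0,"y":0,"z":0,"ax":0,"ay":0,"az":0},{"hand":0.62,"x":0,"y":0,"z":0,"ax":0,"ay":0,"az":0},{"hand":0.5,"x":0,"y":0,"z":0,"ax":0,"ay":0,"az":0},{"hand":0.4,"x":0,"y":0,"z":0,"ax":0,"ay":0,"az":0},{"hand":0.35,"x":0,"y":0,"z":0,"ax":0,"ay":0,"az":0},{"hand":0.35,"x":0,"y":0,"z":0,"ax":0,"ay":0,"az":0},{"hand":0.35,"x":0,"y":0,"z":0,"ax":0,"ay":0,"az":0},{"hand":0.35,"x":0,"y":0,"z":0,"ax":0,"ay":0,"az":0}]' && python3 -m handwheel '[{"hand":0.35,"x":0,"y":0,"z":-0.008,"ax":0,"ay":0,"az":0},{"hand":0.35,"x":0,"y":0,"z":-0.015,"ax":0,"ay":0,"az":0},{"hand":0.35,"x":0,"y":0,"z":-0.02,"ax":0,"ay":0,"az":0},{"hand":0.35,"x":0,"y":0,"z":-0.03,"ax":0,"ay":0,"az":0},{"hand":0.35,"x":0,"y":0,"z":-0.03,"ax":0,"ay":0,"az":0},{"hand":0.35,"x":0,"y":0,"z":-0.02,"ax":0,"ay":0,"az":0},{"hand":0.35,"x":0,"y":0,"z":0,"ax":0,"ay":0,"az":0},{"hand":0.35,"x":0,"y":0,"z":0,"ax":0,"ay":0,"az":0}]'; python3 - <<'E'
from h import *
s=vision.grab_frame("side")
cv2.imwrite("pics/s6c.png",cv2.resize(s[120:225,265:365],None,fx=5.5,fy=5.5,interpolation=cv2.INTER_CUBIC))
E
```

```text
time_s: 15.38
position: [0.4647, 0.1703, 0.179]
orientation: [-2.899, -1.211, 0.0]
force: [1.1, 0.4, 0.2]
finger_gap: 0.0598
grasp_force: 0.0
time_s: 16.05
position: [0.4652, 0.1705, 0.3035]
orientation: [2.899, 1.211, 0.004]
force: [-0.0, 0.2, -0.7]
finger_gap: 0.0595
grasp_force: 0.0
```

View pics/s6c.png

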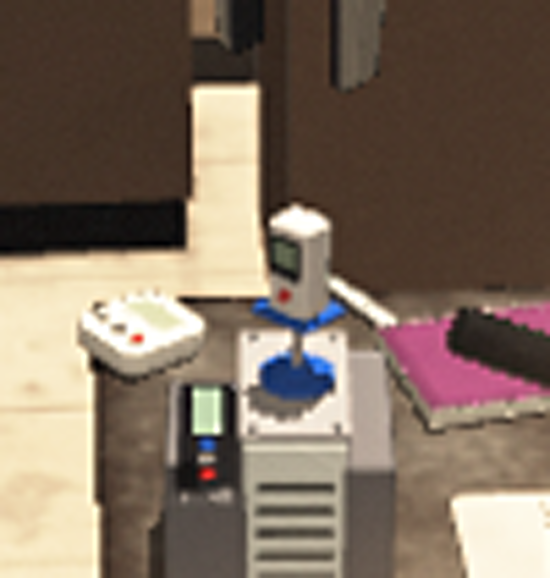

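```bash
python3 -c "
from station import bot
print(bot.sign_off())"
```

```text
the job is handed in; nothing more can be done
None
```

The job is handed in: the probe stands upright in the middle well, with its stop on the block's face and its tip on the bottom, pressed at about 11 N for over a second before release and finished at about 16 s; I viewed 11 pictures, one over the limit of 10.

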